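# Shut and lock the candle tray

### The job

Push the blue sliding door on top of the stacked trays fully shut with a fingertip, then set a fingertip in the slot of the yellow dial and turn it clockwise (seen from above) a quarter turn to its stop, so that the door is locked. Only push: do not grip or force anything, and leave the dreidel, bowl, tealight cup and lighter where they are.

Things in the scene. Friction and masses are not known exactly. Their poses are not given: they have to be found in the camera images.
- trays: Two stacked white trays, fixed, 240 (own x) x 360 (own y) x 150 mm high. Origin at the centre of the underside, z up. The flat top (the deck, 150 mm above the origin) carries the sliding door, between two 10 mm high rails along own y, and the dial. The door slides along own y and shuts towards +y.
- door (a joint): Opening of the blue door in m: 0 shut (hard stop), up to 0.110 open (towards the trays' own -y). Starts 0.05 to 0.105; stays where left; takes about 2 N. A slab 168 (x) x 125 (y) x 20 mm high on the deck, with a black-floored finger recess in its middle, 60 (x) x 44 (y) mm, 15 mm deep, upright walls.
- door_recess (a point): Centre of the floor of the door's finger recess, moving with the door; axes as the trays'. It lies 6 mm above the deck; the slab's top is 15 mm above this point.
- cam (a joint): Angle of the yellow dial in rad: 0 unlocked, growing clockwise seen from above, 1.571 locked at a hard stop. Starts 0 to 0.25; stays where left; takes about 0.08 N m. A steel tongue, reaching 76 mm from the axis below slot level, carries a pin that drops behind a keeper on the shut door and then blocks it; with the door part open the pin strikes or misses the keeper.
- slot_mid (a point): On the dial's vertical axis at the slot's floor: 0, 125, 164 mm in the trays' frame. Turns with the dial; its x runs along the slot towards the steel tongue (parallel to the trays' x at joint 0). Dial 100 mm across; slot 42 mm wide, 22 mm deep, straight across the middle, open at both ends, black floor, solid yellow walls on both sides.
- dreidel: Wooden dreidel lying on the deck at a corner beyond the dial, on the robot's side: 26 mm cube with a 12 mm point and 20 mm stem; loose, origin at the centre of the cube's underside. Leave it.
- bowl: White porcelain bowl, 120 mm across, 55 mm high, loose, origin under its centre. Leave it.
- tealight: Green glass tealight cup, 54 mm across, 45 mm high, loose, origin under its centre. Leave it.
- lighter: Black plastic lighter lying flat, 24 x 80 x 12 mm, loose, origin at its underside near its middle. Leave it.

How it is judged:
On the way, in this order (a step that is already met when the one before it is completed fails the run):
1. the sliding door is pushed fully shut (value of joint door below 0.005 m), for 0.2 s.
2. the dial is turned clockwise to its stop, locking the shut door (value of joint door below 0.005 m and value of joint cam above 1.4 rad), for 0.2 s.
At the end, for the whole second after the job is handed in: The door is within 5 mm of fully shut, the dial is turned to at least 1.40 rad (80 degrees) and at rest, and dreidel, bowl, tealight cup and lighter are within 20 mm of where they stood (all of step 2 and velocity of joint cam between -0.05 and 0.05 rad/s and distance of each of dreidel, bowl, tealight, lighter from where it was at the start of the episode below 0.02 m); the robot touches nothing.
It fails at once if dreidel, bowl, tealight cup or lighter is moved or lifted more than 20 mm (distance of any of dreidel, bowl, tealight, lighter from where it was at the start of the episode above 0.02 m).
It fails at once if the trays, door or dial are gripped or forced (over 45 N from the fingers) (contact force between the fingers and trays above 45 N).
It also fails if it takes over 45 s, if anything falls off the work surface, if the arm or the gripper's body presses on something with over 40 N, if the wrist force passes 120 N, or if a joint passes its speed limit or range.

### The arm

A 6-joint arm with a two-finger parallel gripper is mounted at the origin on the work surface. World frame = base frame: x ahead of the robot, y to its left, z up, the work surface at z = 0. Lengths are in m, angles in rad, forces in N, time in s.
With the tool pointing down it reaches from about 0.375 to 0.975 m from the base axis. Payload 3.8 kg.
Tool frame: the origin (TCP) lies midway between the tips of the shut fingers; the grasp point (between the pads) lies 19 mm behind it; z points along the fingers, y is the line along which they close (so a half turn about z gives the same grasp; the last joint's range is limited). The gripper opens to 85 mm and grips with 20 to 120 N. Pads are 22 mm wide; open, the fingers measure 114 mm over their backs; the gripper's body (76 mm by 85 mm) begins 54 mm behind the grasp point. The pads swing forward as they close: fully open they stand 13 mm farther back than shut.
Start: joints at [-1.149, 0.264, 1.604, -0, 1.274, -0.037], TCP at [0.299, -0.605, 0.231] pointing down, gripper open.
Joint ranges: [-2.63, 2.63], [-0.94, 2.18], [0.31, 2.57], [-1.31, 4.45], [0, 2.66], [-2.55, 2.55]. Speed limits (rad/s): [2.57, 2.57, 3.14, 3.14, 3.14, 3.14].

### API

Orientations are given as a rotation vector (axis times angle).
In Python, from workcell import bot gives the robot as it stands.
- The arm moves only by the tool step_arm, never from a script. Its argument "motion" is a list of rows, each a list of 5 numbers: the finger opening in cm, from 0 to 8.54, then the shift along the tool's x, y, z in cm, then the turn about the tool's z in degrees. In form: [[claw, dx, dy, dz, twist], ...]. A call has 1 to 20 rows; each row is the pose to reach, as a shift and turn from the pose commanded when the call began, along the tool's axes at that moment; what a row does not reach only later rows make up. A row lasts 1/10 s, in which the tool goes at most 50 mm and 8.59 degrees, less where a joint would pass 70% of its speed; a pose out of reach is approached as far as the arm can. A call with a gripper value outside its range is refused whole. The fingers move at their own pace and stop on an object; "force" is the grip in N (left out, the last holds). Time passes only in rows, so rows that repeat a pose let the fingers close. It gives the time, the measured TCP pose, the force, the opening and the grip force at its end, in the units of the state.
- bot.read_state(): the state, without advancing time (a new reading comes with each control period).
- bot.read_camera(name): name is "side" or "top" or "wrist"; returns (picture, depth): 400x640x3 uint8, red, green, blue; 400x640 float32, m along the optical axis (not along the pixel's ray), 0 where there is no reading.
- bot.calibration(name): a dict with "mtx" (3x3 intrinsics, pixels), "origin" and "orientation" of the camera in the world; the wrist camera has in their place "T_tool_cam" (4x4, takes a point from camera to tool coordinates, whose origin is the TCP and whose axes are the flange's). Camera axes: x right, y up, looking along -z (the intrinsics and any distortion apply to the point x, -y, -z); pixel columns grow to the right and rows downward; lengths in m; the calibration is good to about 2 mm. A picture is of the moment at which its call begins: read the wrist's pose just before it. calibration takes no time and is no camera call.
- bot.finish_job(): hands the job in; it is judged then, once.
The state is a dict: "time": time; "q": joint angles; "joint_vel": joint speeds; "joint_torque": joint torques, N m; "tool_pos": TCP position; "tcp_rot": TCP orientation; "wrist_force": force on the tool from outside, world axes, zero at the start; "torque": the same for the moment, N m; "width": opening from 0.0 (shut) to 1.0 (fully open); "grip_force": force on a finger pad.
Only numpy, scipy, OpenCV 4.12 (cv2) and the standard library are available. Lean on these libraries where they do the work, as an engineer would, in place of code of your own. Each camera call takes 0.05 s, during which the arm holds its last target. There are 200 camera calls.

## Working session

There is one attempt and no reset: what is moved stays moved. The work goes in short steps, Python scripts to look and compute and a tool call to move; the robot and the scene stay as the last step left them, time stands still between calls to the robot, and variables do not carry over. Pictures are saved under pics/ and viewed, at most 10 in all, crops included, and the job is handed in when it is done.

Besides the shell and the picture viewer there is one more tool, called as name(argument=value, ...) on one line, values as JSON. step_arm: Moves the arm, as the interface text tells. Its arguments: {"type":"object","properties":{"motion":{"type":"array","items":{"type":"array","items":{"type":"number"}}},"force":{"type":"number"}},"required":["motion"]}

```bash
ls; mkdir -p pics; cat > h.py <<'E'
import numpy as np, cv2
from workcell import bot
from scipy.spatial.transform import Rotation as R
def snap(n):
    s=bot.read_state(); p,d=bot.read_camera(n); return s,p,d
def cam(n,s):
    c=bot.calibration(n); K=np.array(c['mtx'])
    if n=='wrist':
        T=np.array(c['T_tool_cam']); A=np.eye(4); A[:3,:3]=R.from_rotvec(s['tcp_rot']).as_matrix(); A[:3,3]=s['tool_pos']; M=A@T
        return K,M[:3,3],M[:3,:3],c
    o=np.array(c['orientation']); 
    Rm=R.from_rotvec(o).as_matrix() if o.size==3 else o
    return K,np.array(c['origin']),Rm,c
def plane(n,s,uv,z):
    K,o,Rm,c=cam(n,s); uv=np.atleast_2d(uv).astype(float)
    r=np.c_[(uv-K[:2,2])/[K[0,0],K[1,1]],np.ones(len(uv))]*[1,-1,-1]@Rm.T
    return o+r*((z-o[2])/r[:,2])[:,None]
def cloud(n,s,d):
    v,u=np.mgrid[:400,:640]; K,o,Rm,c=cam(n,s)
    r=np.stack([(u-K[0,2])/K[0,0],(v-K[1,2])/K[1,1],np.ones(u.shape)],-1)*[1,-1,-1]
    return o+(r*d[...,None])@Rm.T
E
python3 - <<'E'
from h import *
for n in ['top','side','wrist']:
    s,p,d=snap(n); print(n,bot.calibration(n)); cv2.imwrite(f'pics/{n}0.png',p[...,::-1]); np.savez(f'{n}0.npz',p=p,d=d)
print(s)
E
```

```text
pics
top {'mtx': array([[431.03277458,   0.        , 318.00112435],
       [  0.        , 431.03277458, 198.42120314],
       [  0.        ,   0.        ,   1.        ]]), 'origin': array([0.45605449, 0.15229531, 1.10296329]), 'orientation': array([ 0.05886451, -0.03741927, -1.57911368])}
side {'mtx': array([[374.21600184,   0.        , 319.83498957],
       [  0.        , 374.21600184, 198.68305459],
       [  0.        ,   0.        ,   1.        ]]), 'origin': array([ 0.31368205, -0.28726406,  0.60040434]), 'orientation': array([ 0.81996852, -0.1829145 , -0.46688653])}
wrist {'mtx': array([[358.57183059,   0.        , 315.82624543],
       [  0.        , 358.57183059, 201.94185509],
       [  0.        ,   0.        ,   1.        ]]), 'T_tool_cam': array([[ 7.85479121e-04,  9.56117950e-01,  2.92980970e-01,
         7.50649813e-02],
       [ 9.99999683e-01, -7.13737131e-04, -3.51770252e-04,
         3.45124656e-04],
       [-1.27222455e-04,  2.92981154e-01, -9.56118208e-01,
        -1.42622068e-01],
       [ 0.00000000e+00,  0.00000000e+00,  0.00000000e+00,
         1.00000000e+00]])}
{'time': 0.1, 'q': array([-1.14889164e+00,  2.64711390e-01,  1.60525825e+00, -4.23139649e-06,
        1.27372691e+00, -3.69207780e-02]), 'joint_vel': array([ 0.00104057, -0.0019506 , -0.00310713, -0.00067808,  0.00172243,
        0.00091741]), 'joint_torque': array([ 6.64578674e-04, -5.16704750e+01, -3.68590629e+01,  1.32606638e-05,
        6.25569199e-03, -3.93757875e-05]), 'tool_pos': array([ 0.29866034, -0.6045741 ,  0.23005268]), 'tcp_rot': array([-3.05727259e+00, -7.13948483e-01,  6.38041544e-04]), 'wrist_force': array([ 0.74450664, -1.11629145, -0.22266518]), 'torque': array([-0.01954619,  0.00854483,  0.02619291]), 'grip_force': 0.0, 'width': 0.9990566633228614}
```

View pics/top0.png

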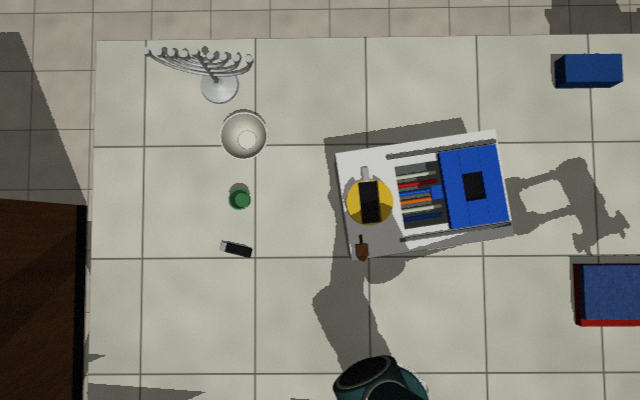

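View pics/side0.png

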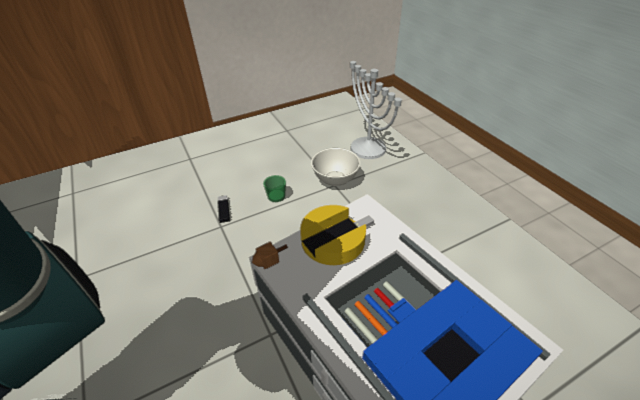

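The top view shows the blue door at about (475,188), its recess at (473,186), the dial at (370,201) with its tongue up at (364,172), and the dreidel at (361,250). The side view agrees: the door is open and the dreidel lies near the dial. Next I'll measure these.

```bash
python3 - <<'E'
from h import *
s=bot.read_state()
def comp(m,near):
    n,l,st,c=cv2.connectedComponentsWithStats(m.astype(np.uint8),connectivity=4)
    i=l[near[1],near[0]]; return l==i
for n,door,rec,slot,zd in [('top',(455,170),(473,186),(370,201),0),('side',(400,345),(450,355),(333,238),0)]:
    z=np.load(f'{n}0.npz'); p=z['p'].astype(int); d=z['d']; h=cv2.cvtColor(z['p'],cv2.COLOR_RGB2HSV)
    P=cloud(n,s,d)
    blk=p.max(-1)<45
    print(n,'door z',P[door[1],door[0]],'rec',P[rec[1],rec[0]],'slot',P[slot[1],slot[0]])
    for nm,pt,zz in [('rec',rec,.156),('slot',slot,.164)]:
        m=comp(blk,pt); ys,xs=np.where(m); 
        Q=plane(n,s,np.c_[xs,ys],zz); Q2=P[m]; ok=d[m]>0
        print(nm,m.sum(),Q.mean(0),'depth',np.median(Q2[ok],0),'minrect',cv2.minAreaRect((Q[:,:2]*1000).astype(np.float32)))
    b=(h[...,0]>105)&(h[...,0]<125)&(h[...,1]>150)&(p[...,2]>80)
    m=comp(b,door); m&=abs(P[...,2]-.17)<.008; ys,xs=np.where(m); Q=plane(n,s,np.c_[xs,ys],.17)
    print('door',cv2.minAreaRect((Q[:,:2]*1000).astype(np.float32)))
    yl=(h[...,0]>20)&(h[...,0]<32)&(h[...,1]>150)&(p[...,0]>90)&(P[...,2]>.175); ys,xs=np.where(yl)
    if n=='side': yl[:200]=0
    Q=plane(n,s,np.c_[xs,ys],.186); print('dial',yl.sum(),np.median(P[yl][:,2]),cv2.minEnclosingCircle((Q[:,:2]*1000).astype(np.float32)))
E
```

```text
top door z [ 0.57207449 -0.13228507  0.17155041] rec [ 0.53814652 -0.17475658  0.15779217] slot [0.5069524  0.05171204 0.16471035]
rec 520 [ 0.53858401 -0.17665815  0.156     ] depth [ 0.53830673 -0.17653704  0.15673985] minrect ((538.5891723632812, -176.65040588378906), (58.9434814453125, 42.44374465942383), 7.990642070770264)
slot 745 [0.50453995 0.05325029 0.164     ] depth [0.50472707 0.05356698 0.16483209] minrect ((504.9825134277344, 53.5504035949707), (88.90536499023438, 40.29405975341797), 5.217691421508789)
door ((537.4251708984375, -170.72805786132812), (167.36090087890625, 123.92940521240234), 8.145989418029785)
dial 781 0.1863965011593839 ((505.2294921875, 55.381507873535156), 49.3258171081543)
side door z [ 0.48847703 -0.14090094  0.17131172] rec [ 0.53864738 -0.17476785  0.1580079 ] slot [0.5043431  0.04912461 0.1656206 ]
rec 1430 [ 0.54163064 -0.17411179  0.156     ] depth [ 0.54030278 -0.174896    0.15795965] minrect ((542.1565551757812, -173.45472717285156), (51.25468826293945, 40.898826599121094), 8.068867683410645)
slot 636 [0.50118688 0.05997015 0.164     ] depth [0.49896475 0.05848924 0.16606206] minrect ((504.69598388671875, 55.14165496826172), (87.2334213256836, 36.07695388793945), 5.432941913604736)
door ((536.5145263671875, -174.9590606689453), (173.18435668945312, 125.57035827636719), 7.73387336730957)
dial 1678 0.18720639991764382 ((506.72760009765625, 46.24224090576172), 55.73003387451172)
```

step_arm(motion=[[0,0,0,-3,0],[0,4,-2.8,-3,-7],[0,8,-5.6,-3,-14],[0,12,-8.4,-3,-21],[0,16,-11.2,-3,-28],[0,20,-14,-3,-35],[0,24,-16.8,-3,-42],[0,28,-19.6,-3,-49],[0,32,-22,-3,-56],[0,35,-24.5,-3,-63],[0,38,-26.5,-3,-70],[0,40,-27.5,-1.5,-71.7],[0,40.5,-27.8,0,-71.7],[0,40.5,-27.8,0,-71.7],[0,40.5,-27.8,0,-71.7],[0,40.5,-27.8,0,-71.7]])

```text
time: 1.75
tool_pos: [0.5386, -0.1778, 0.2317]
tcp_rot: [2.063, 2.369, -0.0]
wrist_force: [-0.2, 0.5, 0.4]
width: 0.0
grip_force: 0.0
```

```bash
cat > w.py <<'E'
from h import *
import sys
s,p,d=snap('wrist'); cv2.imwrite(f'pics/{sys.argv[1]}.png',p[...,::-1]); np.savez('w.npz',p=p,d=d)
Rm=R.from_rotvec(s['tcp_rot']).as_matrix(); print('t',s['time'],'tcp',s['tool_pos'].round(4),'yaw',np.degrees(np.arctan2(Rm[1,0],Rm[0,0])).round(2),'zax',Rm[:,2].round(3),'q6',s['q'][5],'F',s['wrist_force'])
blk=(p.max(-1)<45).astype(np.uint8); n,l,st,c=cv2.connectedComponentsWithStats(blk,connectivity=4)
P=cloud('wrist',s,d)
for i in range(1,n):
    if st[i,4]>300:
        m=l==i; zz=np.median(P[m][:,2]); ys,xs=np.where(m); Q=plane('wrist',s,np.c_[xs,ys],.156 if zz<.1605 else .164)
        print(c[i].round(),st[i,4],'z',zz,cv2.minAreaRect((Q[:,:2]*1000).astype(np.float32)))
E
python3 w.py w1
```

```text
t 1.75 tcp [ 0.5386 -0.1778  0.2317] yaw 97.89 zax [ 0. -0. -1.] q6 -0.5000195590834975 F [-0.17079477  0.53367603  0.37386056]
[318. 361.] 31692 z 0.3012558088541997 ((550.6650390625, -259.820068359375), (395.32177734375, 118.78541564941406), 7.825143337249756)
```

View pics/w1.png

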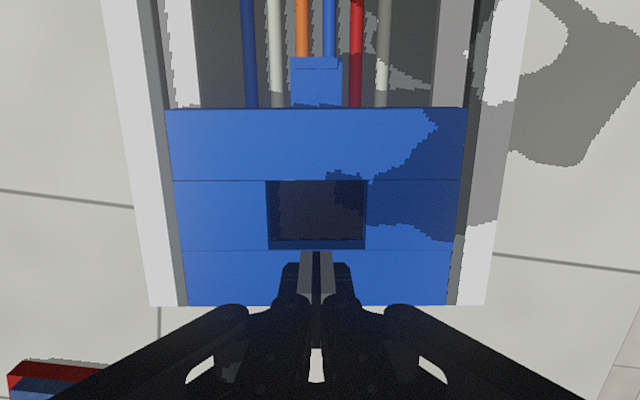

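The wrist view shows the recess with its rim corners at about (266,181) and (364,249), and the shut fingertips just below it at (317,265). The fingertips' height makes them appear offset. I'll cast the rim corners onto the slab's top.

```bash
python3 - <<'E'
from h import *
s=bot.read_state()
Q=plane('wrist',s,[(266,181),(366,181),(364,249),(268,249)],.171); print(Q.round(4),Q.mean(0)); v=Q[1]-Q[0]; print(np.degrees(np.arctan2(v[1],v[0])))
E
```

```text
[[ 0.507  -0.1571  0.171 ]
 [ 0.5648 -0.1491  0.171 ]
 [ 0.5713 -0.1919  0.171 ]
 [ 0.5124 -0.2     0.171 ]] [ 0.53889837 -0.17450749  0.171     ]
7.896872228534503
```

step_arm(motion=[[0,0.3,0,1.5,0],[0,0.3,0,3,0],[0,0.3,0,4.5,0],[0,0.3,0,5.5,0],[0,0.3,0,6.2,0],[0,0.3,0,6.8,0],[0,0.3,0,7.0,0],[0,0.3,0,7.0,0],[0,0.3,0,7.0,0]])

```text
time: 2.7
tool_pos: [0.539, -0.1737, 0.1619]
tcp_rot: [2.061, 2.37, 0.001]
wrist_force: [-0.1, -0.0, 0.0]
width: 0.002
grip_force: 0.0
```

step_arm(motion=[[0,0.3,0,0,0],[0,0.6,0,0,0],[0,0.9,0,0,0],[0,1.2,0,0,0],[0,1.5,0,0,0],[0,1.8,0,0,0],[0,2.1,0,0,0],[0,2.4,0,0,0],[0,2.7,0,0,0],[0,3.0,0,0,0],[0,3.3,0,0,0],[0,3.6,0,0,0],[0,3.9,0,0,0],[0,4.2,0,0,0],[0,4.5,0,0,0],[0,4.8,0,0,0],[0,5,0,0,0]])

```text
time: 4.4
tool_pos: [0.5316, -0.1238, 0.1613]
tcp_rot: [2.061, 2.371, 0.0]
wrist_force: [0.1, -1.3, 1.3]
width: -0.002
grip_force: 1.1
```

step_arm(motion=[[0,0.2,0,0,0],[0,0.4,0,0,0],[0,0.6,0,0,0],[0,0.8,0,0,0],[0,1.0,0,0,0],[0,1.2,0,0,0],[0,1.4,0,0,0],[0,1.6,0,0,0],[0,1.8,0,0,0],[0,2.0,0,0,0]])

```text
time: 5.4
tool_pos: [0.5287, -0.1041, 0.1613]
tcp_rot: [-2.061, -2.371, 0.0]
wrist_force: [0.8, -2.3, 1.8]
width: 0.001
grip_force: 1.1
```

```bash
python3 - <<'E'
from h import *
s,p,d=snap('top'); cv2.imwrite('pics/t2.png',cv2.resize(p[110:290,290:530,::-1],None,fx=3,fy=3)); print(s['tool_pos'],s['wrist_force'],s['time'])
E
```

```text
[ 0.52873837 -0.10412975  0.1612704 ] [ 0.8193992  -2.2671071   1.76167664] 5.4
```

View pics/t2.png

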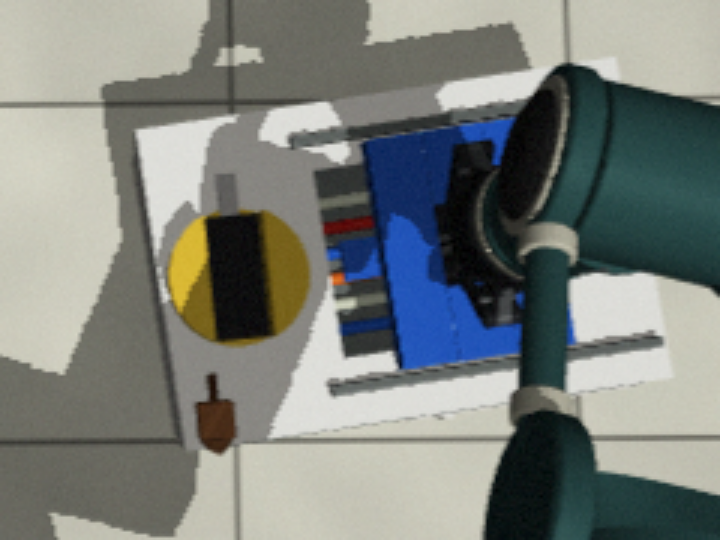

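The top view shows the door's leading edge at x≈365–400 px and the window still open for about 50 px (roughly 35–40 mm). The dial and dreidel haven't moved, so I'll keep pushing.

step_arm(motion=[[0,0.2,0,0,0],[0,0.4,0,0,0],[0,0.6,0,0,0],[0,0.8,0,0,0],[0,1.0,0,0,0],[0,1.2,0,0,0],[0,1.4,0,0,0],[0,1.6,0,0,0],[0,1.8,0,0,0],[0,2.0,0,0,0],[0,2.2,0,0,0],[0,2.4,0,0,0],[0,2.6,0,0,0],[0,2.8,0,0,0],[0,3.0,0,0,0]])

```text
time: 6.95
tool_pos: [0.5245, -0.0744, 0.1612]
tcp_rot: [-2.061, -2.371, 0.0]
wrist_force: [-0.3, -4.1, 0.5]
width: 0.0
grip_force: 3.0
```

step_arm(motion=[[0,0.1,0,0,0],[0,0.2,0,0,0],[0,0.3,0,0,0],[0,0.4,0,0,0]])

```text
time: 7.35
tool_pos: [0.5245, -0.0743, 0.1614]
tcp_rot: [2.056, 2.368, -0.007]
wrist_force: [0.9, -16.3, -1.8]
width: -0.001
grip_force: 8.3
```

The door has met its stop: force rose to 16 N with no further motion. I'll back off and lift, then look at the dial.

step_arm(motion=[[0,-0.2,0,0,0],[0,-0.8,0,0,0],[0,-1.1,0,-1,0],[0,-1.1,0,-3,0],[0,-1.1,0,-6,0],[3,-1.1,0,-9,0],[4,-1.1,0,-10,0],[4,-1.1,0,-10,0],[4,-1.1,0,-10,0],[4,-1.1,0,-10,0]])

```text
time: 8.35
tool_pos: [0.5244, -0.0812, 0.2592]
tcp_rot: [-2.059, -2.368, 0.003]
wrist_force: [-0.1, 0.2, -0.1]
width: 0.47
grip_force: 0.0
```

```bash
python3 w.py w2
```

```text
t 8.35 tcp [ 0.5244 -0.0812  0.2592] yaw 97.99 zax [-0.003  0.001 -1.   ] q6 -0.3400990146110492 F [-0.06798873  0.22386109 -0.09284761]
[327.   8.] 2233 z 0.16449106508379355 ((509.1997985839844, 39.530059814453125), (86.12871551513672, 10.167267799377441), 8.013628005981445)
[316. 362.] 30840 z 0.32802008634753066 ((540.5415649414062, -199.7552947998047), (476.44329833984375, 101.11524963378906), 8.128358840942383)
```

View pics/w2.png

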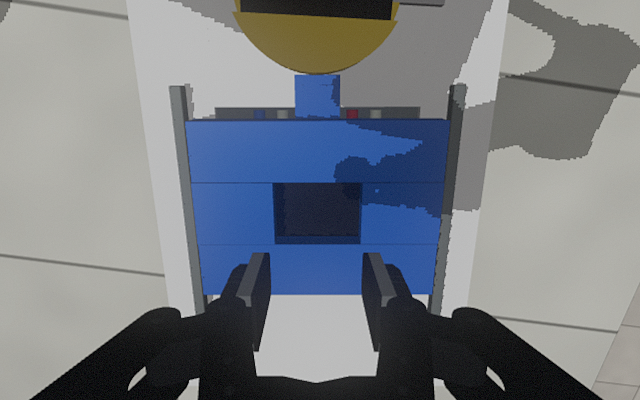

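The wrist view shows the door close to the dial, with the recess at (274–361,183–243) and the keeper block at (317,95). A thin window strip is still visible at y≈108–118. I'll measure how far it has travelled.

```bash
python3 - <<'E'
from h import *
s=bot.read_state(); a=np.radians(8); X=np.array([np.cos(a),np.sin(a)]); Y=np.array([-np.sin(a),np.cos(a)]); o=np.array([.505,.0545])
q=lambda uv,z:[(round(float((p[:2]-o)@X),4),round(float((p[:2]-o)@Y)+.125,4)) for p in plane('wrist',s,uv,z)]
print('rim',q([(274,183),(361,183),(359,243),(276,243)],.171))
print('door edges',q([(190,119),(447,119),(202,294),(434,294)],.171))
print('window',q([(215,108),(420,108)],.15),'rails',q([(178,86),(457,86)],.16))
print('keeper',q([(296,75),(338,75),(296,115)],.165),'dialedge',q([(317,73)],.186))
P=cloud('wrist',s,np.load('w.npz')['d']); print('keeper z',P[90,310],'door',P[150,300],'win',P[113,240])
E
```

```text
rim [(-0.0272, 0.0049), (0.0304, 0.005), (0.0307, -0.0381), (-0.0273, -0.0382)]
door edges [(-0.0787, 0.0463), (0.0829, 0.0464), (-0.0827, -0.0787), (0.0869, -0.0784)]
window [(-0.0682, 0.0521), (0.0713, 0.0522)] rails [(-0.0881, 0.0662), (0.091, 0.0663)]
keeper [(-0.0119, 0.0727), (0.0143, 0.0727), (-0.0123, 0.0484)] dialedge [(0.0012, 0.0729)]
keeper z [ 0.51014478 -0.00652257  0.15383127] door [ 0.50902933 -0.04422492  0.17002867] win [ 0.45053321 -0.03400597  0.07803992]
```

Door travel comes to about 90 mm, ending against a hard stop. The recess wall agrees with where the fingertip stopped. Next I'll move closer and measure the dial.

step_arm(motion=[[4,2,0,0,0],[4,4,0,0,0],[4,6,0,0,0],[4,7,0,0,0],[4,7,0,0,0],[4,7,0,0,0],[4,7,0,0,0]])

```text
time: 9.1
tool_pos: [0.5159, -0.0129, 0.261]
tcp_rot: [2.062, 2.37, -0.001]
wrist_force: [-0.7, 0.3, 0.5]
width: 0.468
grip_force: 0.0
```

```bash
python3 w.py w3; python3 - <<'E'
from h import *
s=bot.read_state(); z=np.load('w.npz'); h=cv2.cvtColor(z['p'],cv2.COLOR_RGB2HSV); P=cloud('wrist',s,z['d'])
yl=(h[...,0]>18)&(h[...,0]<34)&(h[...,1]>150)&(h[...,2]>50)&(P[...,2]>.182)&(P[...,2]<.192); ys,xs=np.where(yl)
Q=plane('wrist',s,np.c_[xs,ys],.186); print(cv2.minEnclosingCircle((Q[:,:2]*1000).astype(np.float32)))
E
```

```text
t 9.1 tcp [ 0.5159 -0.0129  0.261 ] yaw 97.96 zax [-0. -0. -1.] q6 -0.2117092769141913 F [-0.67744614  0.3141428   0.46810858]
[337. 101.] 5633 z 0.16445820859749255 ((513.4778442382812, 53.51622772216797), (75.03607177734375, 40.26724624633789), 5.008472442626953)
[317. 359.] 33081 z 0.32808086057328545 ((531.5887451171875, -120.26924896240234), (480.76177978515625, 128.11090087890625), 7.923117637634277)
((506.30438232421875, 52.92473602294922), 49.52031707763672)
```

View pics/w3.png

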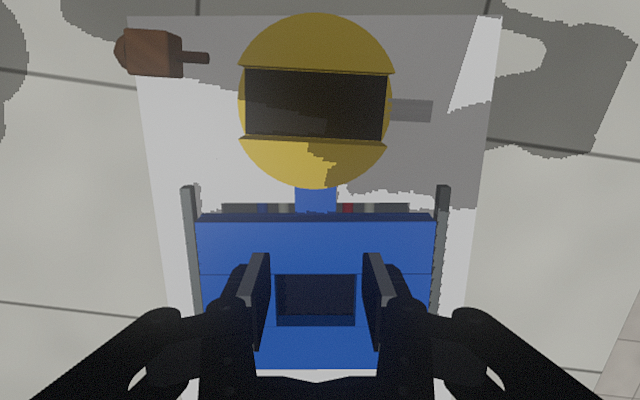

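The wrist view shows the slot at (245–387,68–140), the tongue at right (412,110), and the dreidel at (155,52), still in place. The dial's centre is about (0.506, 0.053) and the slot's yaw is about 5°. I'll move above it and lower two spread fingertips into the slot.

step_arm(motion=[[4,2,0,0,1],[4,4,0,0,2],[4,6,0,0,3],[4,6.7,0,0,3],[4,6.7,0,2,3],[4,6.7,0,4,3],[4,6.7,0,6,3],[4,6.7,0,7,3],[4,6.7,0,7.5,3],[4,6.7,0,8,3],[4,6.7,0,8.4,3],[4,6.7,0,8.8,3],[4,6.7,0,9.1,3],[4,6.7,0,9.3,3],[4,6.7,0,9.3,3],[4,6.7,0,9.3,3]])

```text
time: 10.75
tool_pos: [0.5066, 0.0542, 0.1684]
tcp_rot: [2.123, 2.316, 0.0]
wrist_force: [-0.1, -0.2, 0.4]
width: 0.466
grip_force: 0.0
```

step_arm(motion=[[4,0,0,0,3],[4,0,0,0,6],[4,0,0,0,9],[4,0,0,0,12],[4,0,0,0,15],[4,0,0,0,18],[4,0,0,0,21],[4,0,0,0,24],[4,0,0,0,27],[4,0,0,0,30]])

```text
time: 11.75
tool_pos: [0.5061, 0.0534, 0.1685]
tcp_rot: [2.65, 1.685, -0.003]
wrist_force: [-1.2, -3.4, 1.7]
width: 0.464
grip_force: 1.5
```

```bash
python3 - <<'E'
from h import *
s=bot.read_state(); print(s)
E
```

```text
{'time': 11.75, 'q': array([ 5.72183018e-02, -8.87329629e-04,  2.02187086e+00, -1.82500432e-03,
        1.12179093e+00,  4.96126919e-01]), 'joint_vel': array([-1.73367852e-04,  2.39904745e-04,  1.30716213e-03,  1.00819667e-03,
        1.65925804e-03,  5.18444418e-01]), 'joint_torque': array([  1.33310951, -34.03264403, -35.11362433,   0.88052385,
        -0.69237834,  -0.45139929]), 'tool_pos': array([0.50608972, 0.05335746, 0.16846708]), 'tcp_rot': array([ 2.65036953,  1.68515144, -0.00287801]), 'wrist_force': array([-1.22020447, -3.35710619,  1.68981015]), 'torque': array([-0.47385996,  0.31449534,  0.13277552]), 'grip_force': 1.49936785310274, 'width': 0.4643737482699013}
```

step_arm(motion=[[4,0,0,0,3],[4,0,0,0,6],[4,0,0,0,9],[4,0,0,0,12],[4,0,0,0,15],[4,0,0,0,18],[4,0,0,0,21],[4,0,0,0,24],[4,0,0,0,27],[4,0,0,0,30],[4,0,0,0,33],[4,0,0,0,36],[4,0,0,0,39],[4,0,0,0,42],[4,0,0,0,45],[4,0,0,0,48],[4,0,0,0,51],[4,0,0,0,54],[4,0,0,0,57],[4,0,0,0,59]])

```text
time: 13.75
tool_pos: [0.5059, 0.0533, 0.1685]
tcp_rot: [3.136, 0.162, -0.003]
wrist_force: [-2.7, -2.9, 2.0]
width: 0.469
grip_force: 2.6
```

step_arm(motion=[[4,0,0,0,2],[4,0,0,0,4],[4,0,0,0,6],[4,0,0,0,8]])

```text
time: 14.15
tool_pos: [0.5059, 0.0533, 0.1685]
tcp_rot: [3.139, -0.057, -0.002]
wrist_force: [-2.3, -2.4, 2.2]
width: 0.474
grip_force: 2.6
```

```bash
python3 - <<'E'
from h import *
s=bot.read_state(); print(s['q'][5],s['torque'],s['wrist_force'],s['joint_torque'][5]); Rm=R.from_rotvec(s['tcp_rot']).as_matrix(); print(np.degrees(np.arctan2(Rm[1,0],Rm[0,0])))
E
```

```text
1.6647578810461754 [-0.45707868  0.43342543  0.08918408] [-2.34723225 -2.44600562  2.22492088] -0.2746367175132036
-2.0647791074916593
```

Still turning freely at about 0.09 N m. I'll carry on in small steps up to the stop.

step_arm(motion=[[4,0,0,0,2],[4,0,0,0,4],[4,0,0,0,6]])

```text
time: 14.45
tool_pos: [0.5059, 0.0533, 0.1685]
tcp_rot: [3.132, -0.221, -0.002]
wrist_force: [-3.2, -3.1, 2.5]
width: 0.47
grip_force: 2.7
```

step_arm(motion=[[4,0,0,0,1],[4,0,0,0,2],[4,0,0,0,3]])

```text
time: 14.75
tool_pos: [0.5059, 0.0534, 0.1685]
tcp_rot: [3.125, -0.302, -0.002]
wrist_force: [-4.4, -3.9, 3.3]
width: 0.465
grip_force: 3.2
```

```bash
cat >f.py <<'E'
from h import *
s=bot.read_state(); print(s['q'][5],s['torque'],s['wrist_force'],s['joint_torque'][5]); Rm=R.from_rotvec(s['tcp_rot']).as_matrix(); print(np.degrees(np.arctan2(Rm[1,0],Rm[0,0])))
E
python3 f.py
```

```text
1.8211083751885182 [-0.65085539  0.61847353  0.13362461] [-4.40294517 -3.94220018  3.31540505] -0.0977764162234962
-11.026737780403185
```

step_arm(motion=[[4,0,0,0,1],[4,0,0,0,2],[4,0,0,0,3]])

```text
time: 15.05
tool_pos: [0.5059, 0.0534, 0.1684]
tcp_rot: [3.116, -0.383, -0.002]
wrist_force: [-4.1, -3.8, 3.6]
width: 0.47
grip_force: 3.3
```

```bash
python3 f.py
```

```text
1.873415271977876 [-0.6553433   0.55672807  0.05855982] [-4.0737721  -3.75895411  3.64582765] -0.09782161563634872
-14.02419996709522
```

step_arm(motion=[[4,0,0,0,1],[4,0,0,0,2],[4,0,0,0,3],[4,0,0,0,4]])

```text
time: 15.45
tool_pos: [0.5059, 0.0534, 0.1684]
tcp_rot: [3.101, -0.491, -0.002]
wrist_force: [-4.9, -4.2, 3.5]
width: 0.467
grip_force: 9.0
```

```bash
python3 f.py
```

```text
1.9428273219355785 [-0.4947816   0.69455015  0.494202  ] [-4.94170378 -4.20520867  3.51021334] 0.2910045627504587
-17.997413068097913
```

Torque has jumped to 0.49 N m, so the dial is at its stop. I'll hold briefly, turn back to free the fingers, lift and check.

step_arm(motion=[[4,0,0,0,0.5],[4,0,0,0,0.5],[4,0,0,0,0.5],[4,0,0,0,-4],[4,0,0,0,-8],[4,0,0,0,-12],[4,0,0,0,-15],[4,0,0,0,-15],[4,0,0,-2,-15],[4,0,0,-5,-15],[4,0,0,-9,-15],[4,0,0,-11,-15],[4,-4,0,-11,-15],[4,-8,0,-11,-15],[4,-12,0,-11,-15],[4,-12,0,-11,-15],[4,-12,0,-11,-15],[4,-12,0,-11,-15]])

```text
time: 17.25
tool_pos: [0.3934, 0.0913, 0.2787]
tcp_rot: [-3.14, 0.083, -0.002]
wrist_force: [-0.4, 0.4, -0.0]
width: 0.471
grip_force: 0.0
```

```bash
python3 w.py w4; python3 - <<'E'
from h import *
s,p,d=snap('side'); print(s['time'])
t=snap('top')[1]
a=np.hstack([p[190:400,240:600],cv2.resize(t[110:290,290:530],(280,210))]); cv2.imwrite('pics/c.png',a[...,::-1])
z0=np.load('side0.npz')['p']
E
```

```text
t 17.25 tcp [0.3934 0.0913 0.2787] yaw -3.05 zax [ 0.002  0.    -1.   ] q6 1.7902880867243527 F [-0.40894649  0.36587461 -0.03077665]
[362.  31.] 8225 z 0.16449490979015358 ((506.5162658691406, 52.937191009521484), (39.8091926574707, 89.54887390136719), 8.243160247802734)
[487.  29.] 336 z 0.16605522368067763 ((499.24945068359375, -26.374177932739258), (40.935489654541016, 5.579808712005615), 8.12012004852295)
[587.  15.] 2133 z 0.15670184133491283 ((510.0417785644531, -98.45968627929688), (23.44973373413086, 45.67527389526367), 8.046937942504883)
[316. 355.] 35572 z 0.34330358833354035 ((276.34625244140625, 97.86810302734375), (514.8805541992188, 143.9066162109375), 87.06040954589844)
17.3
```

View pics/c.png

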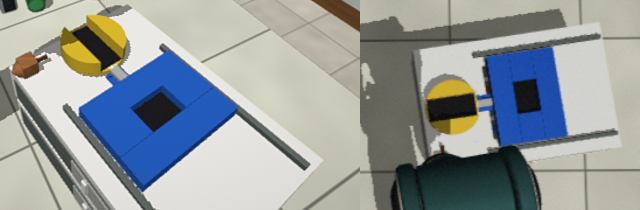

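View pics/w4.png

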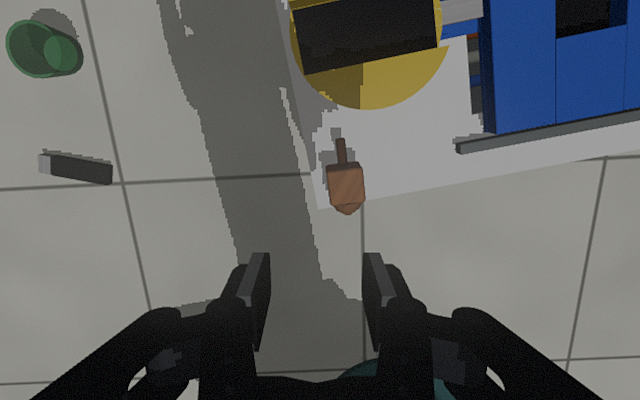

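Both pictures show the door closed. The slot is turned to within about 0.3° of 90°, with the tongue over the keeper. The dreidel, tealight and lighter haven't been disturbed, and the robot is clear of everything.

```bash
python3 -c "
from workcell import bot
print(bot.finish_job())"
```

```text
the job is handed in; nothing more can be done
None
```

I pushed the door to its hard stop and turned the dial clockwise to its stop (about 90°), so by my measurements the door is shut and locked, and I handed the job in at about 17 s; no verdict was shown.

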